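# Glue a cast grip plate at the spray station and shut it away from the dust

## Task

Lay the cast grip plate, its pale back up as it already lies, flat in the open blue glue tray: put it down, do not drop it. Then give it a burst of adhesive - press the white nozzle cap of the leaning green spray can fully down, hold it for a moment and let it spring back up - and slide the plywood cover fully shut over the tray to keep the sanding dust off. Do not spray without the plate in the tray or onto the cover, do not knock the light bar above the nozzle, and leave everything else on the bench where it is.

Things in the scene. Friction and masses are not known exactly. Their poses are not given: they have to be found in the camera images.
- grip_plate: The part to glue: a loose oblong cast plate, 90 (its x) x 38 (y) x 14 mm, 50-100 g, dark rim, pale flat back facing up (z up) with two pale locating pegs (8 mm across, 4 mm high) on the long axis 28 mm either side of the middle. Lies on the bench. Origin: centre of its underside. Its sides, upright from 4 to 14 mm up, can be pinched across the 38 mm width.
- tray: Glue tray, fixed: open blue box 136 (x) x 156 (y) x 42 mm high, walls and floor 6 mm (inside 124 x 144). Origin: centre of its underside. Two aluminium rails at its x sides (to x = +-76 mm), tops 55 mm above the bench, run along y from -79 mm on to +271 mm, past its +y end, on legs; the cover slides on them. The spray station stands on its +x side.
- cover (a joint): Slide of the tray's plywood cover along the tray's y axis, in m: 0 = fully shut over the tray (end stop), 0.18 = fully open on the rails beside it (end stop). It starts at 0.16 to 0.18. It stays where it is left; about 2 N moves it.
- cover_pull (a point): Centre of the top of the cover's pull: an upright black block 50 mm (along tray x) x 14 mm (tray y) x 22 mm high on the 6 mm cover (134 mm along x, 152 mm along y). The cover's top is 49 mm, the pull's top 71 mm above the bench. The pull stands 45 mm to the +y side of the cover's middle and moves with it. Axes as the tray's.
- stand: Spray station, fixed: plywood base 200 (x) x 170 (y) x 15 mm; an aluminium post 22 mm square, 360 mm high, stands at its rear right corner (x = +85, y = -68 mm); in front of it a green spray can (57 mm across) is clamped, leaning 35 degrees from upright towards the tray (the stand's -x). Origin: centre of the base's underside.
- nozzle_top (a point): Centre of the flat top (21 mm across) of the white nozzle cap (24 mm across, 15 mm high) on the leaning can, 192 mm above the bench. Its z axis points out of the top along the can's axis, 35 degrees from vertical, leaning to the stand's -x; its y is the stand's y. The cap is pressed along -z of this point.
- nozzle (a joint): Travel of the sprung nozzle cap along the can's axis, in m: 0 = up, 0.005 = fully down (stop). It springs back. About 5 N starts it, 11 N along the axis holds it fully down.
- lamp_front (a point): Middle of the lower front edge of the LED light bar over the nozzle: 35 mm deep (stand x), 200 mm wide (stand y), 18 mm high, underside 145 mm above the nozzle top, this edge 25 mm in front (stand -x) of the nozzle top, so an upright tool cannot come down on the nozzle. An arm on top of its -y end joins it to the post.
- lamp: The light bar itself; origin at the centre of its underside. Not to be knocked.
- medallion: Bystander, loose: a brass-coloured round cast medallion, 56 mm across, 15 mm high. Leave it alone.
- tape_measure: Bystander, loose: a yellow tape measure lying flat, 70 x 62 x 36 mm. Leave it alone.
- masking_tape: Bystander, loose: a roll of tan masking tape lying flat, 100 mm across, 24 mm high. Leave it alone.
- screwdriver: Bystander, loose: a 200 mm screwdriver with a yellow handle. Leave it alone.
- scissors: Bystander, loose: red-handled scissors lying flat, about 190 mm long. Leave it alone.
- wire_spool: Bystander, loose: a red spool of copper wire standing on end, 52 mm across, 36 mm high. Leave it alone.
- radio: Bystander, loose: a black walkie-talkie standing upright, 34 x 58 x 115 mm plus an 85 mm aerial. Leave it alone.

How it is judged:
By the outcome, as a careful person would: the job done as asked, in the order asked, and still so for the second after the job is handed in, with the robot touching nothing.
It also fails if it takes over 58 s, if anything falls off the work surface, if the arm or the gripper's body presses on something with over 40 N, if the wrist force passes 120 N, or if a joint passes its speed limit or range.

## Robot

A 6-joint arm with a two-finger parallel gripper is mounted at the origin on the work surface. World frame = base frame: x ahead of the robot, y to its left, z up, the work surface at z = 0. Lengths are in mm, angles in rad, forces in N, time in s.
With the tool pointing down it reaches from about 325 to 750 mm from the base axis. Payload 7.6 kg.
Tool frame: the origin (TCP) lies between the finger pads; the fingertips stand manip.finger_overhang ahead of it and the grasp point (between the pads) is the TCP (manip.finger_overhang is the distance from the TCP to the fingertips, in mm); z points along the fingers, y is the line along which they close (so a half turn about z gives the same grasp; the last joint's range is limited). The gripper opens to 85 mm and grips with 20 to 120 N. Pads are 22 mm wide; open, the fingers measure 114 mm over their backs; the gripper's body (76 mm by 85 mm) begins 54 mm behind the grasp point. The pads swing forward as they close: fully open they stand 13 mm farther back than shut.
Start: joints at [1.215, 0.052, 1.401, -0, 1.689, -0.07], TCP at [147.993, 503.728, 250.323] pointing down, gripper open.
Joint ranges: [-2.9, 2.9], [-0.91, 2.17], [0.12, 2.37], [-1.06, 4.2], [0.26, 2.73], [-2.93, 2.93]. Speed limits (rad/s): [2.57, 2.57, 3.01, 3.14, 3.14, 3.14].

## Interface

Orientations are given as a unit quaternion [x, y, z, w].
In Python, from rig import manip, imaging gives the robot as it stands.
- The arm moves only by the tool apply_moves, never from a script. Its argument "plan" is a list that holds one entry, the list of rows, each a list of 5 numbers: the finger opening in mm, from 0 to 85.4, then the shift along the tool's x, y, z as a fraction of full scale, then the turn about the tool's z as a fraction of full scale. In form: [[[claw, dx, dy, dz, twist], ...]]. A call has 1 to 12 rows; each row is the pose to reach, as a shift and turn from the pose commanded when the call began, along the tool's axes at that moment; what a row does not reach only later rows make up. Full scale, the value 1, is 100 mm for a shift and 30 degrees for a turn. A row lasts 1/12 s, in which the tool goes at most 41.7 mm and 7.16 degrees, less where a joint would pass 70% of its speed; a pose out of reach is approached as far as the arm can. A call with a number of a shift or a turn outside -1 to 1 is refused whole. A call with a gripper value outside its range is refused whole. The fingers move at their own pace and stop on an object; "force" is the grip in N (left out, the last holds). Time passes only in rows, so rows that repeat a pose let the fingers close. It gives the time, the measured TCP pose, the force, the opening and the grip force at its end, in the units of the state.
- manip.state(): the state, without advancing time (a new reading comes with each control period).
- imaging.capture(name): name is "scene" or "top"; returns a dict with "frame" (480x640x3 uint8, blue, green, red), "range_z" (480x640 float32, mm along the optical axis (not along the pixel's ray), 0 where there is no reading), "K" (3x3 intrinsics, pixels), "world_to_cam" (4x4, takes a point from world to camera coordinates). Camera axes: x right, y up, looking along -z (the intrinsics and any distortion apply to the point x, -y, -z); pixel columns grow to the right and rows downward; lengths in mm; the calibration is good to about 2 mm. A picture is of the moment at which its call begins.
- manip.job_done(): hands the job in; it is judged then, once.
The state is a dict: "t": time; "joint_pos": joint angles; "qd": joint speeds; "joint_torque": joint torques, N m; "ee_pos": TCP position; "ee_rot": TCP orientation; "wrist_force": force on the tool from outside, world axes, zero at the start; "ft_torque": the same for the moment, N m; "gripper_width": finger opening in mm; "finger_force": force on a finger pad.
Only numpy, scipy, OpenCV 4.12 (cv2) and the standard library are available. Lean on these libraries where they do the work, as an engineer would, in place of code of your own. Each camera call takes 0.05 s, during which the arm holds its last target. There are 200 camera calls.

## Working session

There is one attempt and no reset: what is moved stays moved. The work goes in short steps, Python scripts to look and compute and a tool call to move; the robot and the scene stay as the last step left them, time stands still between calls to the robot, and variables do not carry over. Pictures are saved under pics/ and viewed, at most 10 in all, crops included, and the job is handed in when it is done.

Besides the shell and the picture viewer there is one more tool, called after ">>>" as name(argument=value, ...), one argument or row to a line, values as JSON. apply_moves: Moves the arm, as the interface text tells. Its arguments: {"type":"object","properties":{"plan":{"type":"array"},"force":{"type":"number"}},"required":["plan"]}

```bash
ls; mkdir -p pics
python3 - <<'E'
from rig import manip, imaging
import cv2,numpy as np
print(manip.state(), manip.finger_overhang)
for n in("scene","top"):
    c=imaging.capture(n); cv2.imwrite(f"pics/{n}0.png",c["frame"]); np.savez(f"{n}0.npz",**c)
    print(n,c["K"],c["world_to_cam"],[k for k in c])
E
```

```text
pics
{'t': 0.0, 'joint_pos': array([ 1.21469378e+00,  5.28053058e-02,  1.40171928e+00, -5.25974755e-05,
        1.68855638e+00, -7.03115006e-02]), 'qd': array([-0.00065825, -0.00121405, -0.0001067 ,  0.00035325,  0.00080318,
       -0.00084406]), 'joint_torque': array([-4.53983357e-04, -3.81648409e+01, -3.60186553e+01, -5.70176167e-05,
        5.86496302e-03,  5.96531208e-06]), 'ee_pos': array([147.91228151, 503.46228952, 249.49160468]), 'ee_rot': array([ 1.42412719e-01,  9.89807084e-01, -7.32830064e-04, -1.31931858e-04]), 'wrist_force': array([-0.05454265, -0.48067699, -0.26210178]), 'ft_torque': array([ 0.03741123,  0.04579854, -0.00678134]), 'finger_force': 0.0, 'gripper_width': 85.49581808978294} 19.0
scene [[473.53310783   0.         319.8871034 ]
 [  0.         473.53310783 234.55986837]
 [  0.           0.           1.        ]] [[ 6.80624659e-01  7.32511719e-01  1.32911588e-02 -3.53555431e+02]
 [-4.47956495e-01  4.01733357e-01  7.98714773e-01  5.18353330e+01]
 [ 5.79728430e-01 -5.49578831e-01  6.01563011e-01 -1.64200569e+03]
 [ 0.00000000e+00  0.00000000e+00  0.00000000e+00  1.00000000e+00]] ['frame', 'range_z', 'K', 'world_to_cam']
top [[554.5476958    0.         317.7767586 ]
 [  0.         554.5476958  238.16131871]
 [  0.           0.           1.        ]] [[ 2.62337947e-02 -9.99576144e-01 -1.26221887e-02  5.94807250e+00]
 [ 9.91043937e-01  2.43519095e-02  1.31296990e-01 -5.37816923e+02]
 [-1.30933964e-01 -1.59535619e-02  9.91262720e-01 -1.47174073e+03]
 [ 0.00000000e+00  0.00000000e+00  0.00000000e+00  1.00000000e+00]] ['frame', 'range_z', 'K', 'world_to_cam']
```

View pics/top0.png

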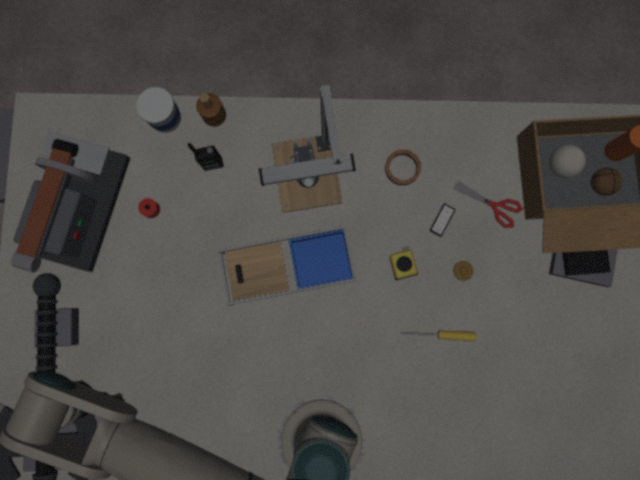

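View pics/scene0.png

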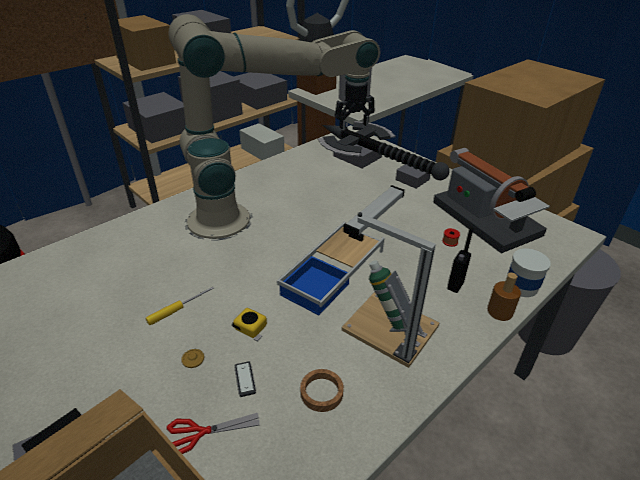

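The top view shows the grip plate at px (443,219), the tray at (321,260), the open cover with its pull at (239,273), and the lamp bar at (307,168) over the can. The scene view shows the can's cap near (377,270).

My moves can't tilt the tool, so I need to know how thick the gripper and wrist are compared with the gap to the lamp. I'll measure that along with everything else.

```bash
cat > h.py <<'E'
import numpy as np, cv2
from scipy.spatial.transform import Rotation as R
F=np.diag([1.,-1,-1])
def load(f): return dict(np.load(f))
def cloud(c):
    d=c["range_z"].astype(float); v,u=np.mgrid[:480,:640]; K=c["K"]
    p=np.stack([(u-K[0,2])/K[0,0]*d,(v-K[1,2])/K[1,1]*d,d],-1)@F
    W=c["world_to_cam"]; P=(p-W[:3,3])@W[:3,:3]; P[d<=0]=np.nan; return P
def ray(c,u,v):
    K=c["K"];W=c["world_to_cam"]; d=F@np.array([(u-K[0,2])/K[0,0],(v-K[1,2])/K[1,1],1]); return -W[:3,:3].T@W[:3,3], W[:3,:3].T@d
def onz(c,u,v,z):
    o,d=ray(c,u,v); return o+d*(z-o[2])/d[2]
def tri(c1,p1,c2,p2):
    a,d=ray(c1,*p1);b,e=ray(c2,*p2); s=np.linalg.lstsq(np.stack([d,-e],1),b-a,rcond=None)[0]
    P,Q=a+s[0]*d,b+s[1]*e; return (P+Q)/2,np.linalg.norm(P-Q)
def proj(c,P):
    W=c["world_to_cam"];q=F@(W[:3,:3]@np.array(P,float)+W[:3,3]);q=c["K"]@q;return q[:2]/q[2]
E
python3 - <<'E'
from h import *
from rig import manip
print([x for x in dir(manip) if x[0]!='_'])
s=load("scene0.npz");t=load("top0.npz")
Ps,Pt=cloud(s),cloud(t)
q=manip.state(); Rm=R.from_quat(q["ee_rot"]).as_matrix()
for n,P in(("scene",Ps),("top",Pt)):
    L=(P.reshape(-1,3)-q["ee_pos"])@Rm
    L=L[np.isfinite(L).all(1)&(abs(L[:,0])<110)&(abs(L[:,1])<110)]
    print(n)
    for z in range(-330,40,15):
        m=L[(L[:,2]>=z)&(L[:,2]<z+15)]
        if len(m)>5: print(z,len(m),np.percentile(m[:,:2],[1,99],axis=0).round().tolist())
def mask(c,lo,hi,box):
    h=cv2.cvtColor(c["frame"],cv2.COLOR_BGR2HSV); m=cv2.inRange(h,lo,hi); k=np.zeros_like(m); x0,y0,x1,y1=box;k[y0:y1,x0:x1]=255; return m&k
# plate, tray, pull in top
h=t["frame"]
for n,m,z in(("plate",(h.min(2)>105).astype(np.uint8)*255,14),):
    k=np.zeros_like(m);k[200:240,428:460]=255;m&=k
    r=cv2.minAreaRect(cv2.findNonZero(m)); print(n,r); print([onz(t,*p,z).round(1).tolist() for p in cv2.boxPoints(r)],onz(t,*r[0],z))
m=mask(t,(100,120,40),(130,255,255),(270,220,370,300)); r=cv2.minAreaRect(cv2.findNonZero(m)); print("tray",r,[onz(t,*p,42).round(1).tolist() for p in cv2.boxPoints(r)])
m=(h.max(2)<40).astype(np.uint8)*255;k=np.zeros_like(m);k[260:288,230:250]=255;m&=k
r=cv2.minAreaRect(cv2.findNonZero(m)); print("pull",r,onz(t,*r[0],68))
big=np.hstack([cv2.resize(cv2.convertScaleAbs(t["frame"][120:310,210:360],alpha=1.7),None,fx=2.6,fy=2.6,interpolation=2),cv2.resize(cv2.convertScaleAbs(s["frame"][180:370,260:445],alpha=1.7),None,fx=2.2,fy=2.6,interpolation=2)])
print(big.shape);cv2.imwrite("pics/z1.png",big[:,:800])
E
```

```text
['Unreachable', 'finger_overhang', 'job_done', 'state']
scene
-315 210 [[-62.0, -58.0], [62.0, 19.0]]
-300 407 [[-69.0, -107.0], [63.0, 30.0]]
-285 318 [[-73.0, -107.0], [54.0, 36.0]]
-270 228 [[-73.0, -109.0], [51.0, 40.0]]
-255 198 [[-73.0, -107.0], [-48.0, 38.0]]
-240 185 [[-68.0, -108.0], [-48.0, 32.0]]
-225 130 [[-63.0, -108.0], [-46.0, 16.0]]
-210 58 [[-52.0, -102.0], [-16.0, 28.0]]
-195 105 [[-43.0, -40.0], [3.0, 30.0]]
-180 87 [[-42.0, -40.0], [14.0, 30.0]]
-165 111 [[-38.0, -37.0], [19.0, 30.0]]
-150 100 [[-40.0, -40.0], [10.0, 22.0]]
-135 99 [[-42.0, -39.0], [7.0, 27.0]]
-120 65 [[-40.0, -39.0], [9.0, 23.0]]
-105 137 [[-17.0, -70.0], [13.0, 66.0]]
-90 155 [[-23.0, -71.0], [10.0, 67.0]]
-75 134 [[-20.0, -73.0], [18.0, 68.0]]
-60 129 [[-18.0, -76.0], [16.0, 70.0]]
-45 52 [[-15.0, -74.0], [12.0, 66.0]]
-30 50 [[-15.0, -60.0], [13.0, 56.0]]
-15 47 [[-17.0, -58.0], [13.0, 56.0]]
0 8 [[-10.0, -51.0], [9.0, 45.0]]
top
-315 1606 [[-60.0, -56.0], [59.0, 20.0]]
-300 2433 [[-65.0, -108.0], [63.0, 32.0]]
-285 818 [[-71.0, -107.0], [50.0, 40.0]]
-270 485 [[-71.0, -107.0], [50.0, 34.0]]

[... 450 characters left out ...]
0, -70.0], [-10.0, -42.0]]
-30 13 [[-12.0, -58.0], [-7.0, -44.0]]
-15 18 [[-13.0, -58.0], [-6.0, 45.0]]
plate ((442.300048828125, 219.40003967285156), (8.049844741821289, 25.491174697875977), 26.56505012512207)
[[573.6, -296.8, 14.0], [638.2, -328.4, 14.0], [628.6, -348.2, 14.0], [564.1, -316.6, 14.0]] [ 601.0247544  -322.47585368   14.        ]
tray ((320.0032958984375, 258.6422424316406), (49.35081481933594, 54.777069091796875), 79.2156982421875) [[531.0, 98.7, 42.0], [562.5, -46.3, 42.0], [431.9, -73.7, 42.0], [400.8, 69.6, 42.0]]
pull ((238.9324493408203, 273.5945739746094), (17.261892318725586, 4.274374008178711), 80.53767395019531) [433.70976085 224.8118089   68.        ]
(494, 797, 3)
```

View pics/z1.png

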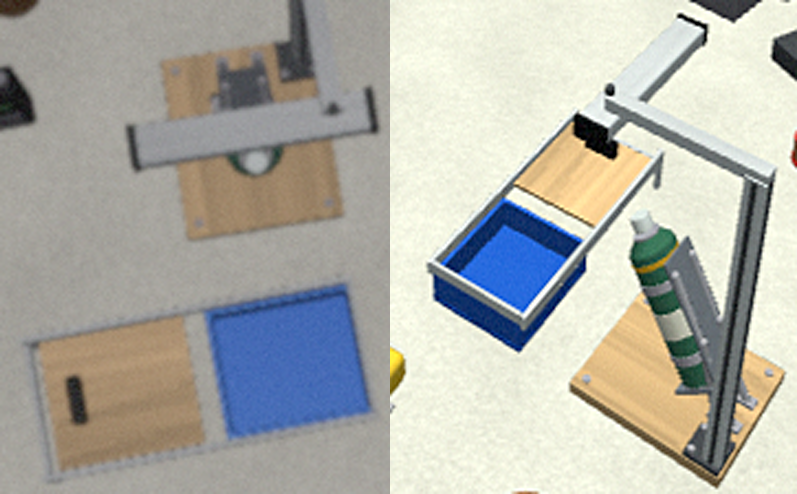

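The crop shows the white cap just clear of the lamp's lower edge at zoom px (256,160) in the top view and (640,217) in the scene view. The lamp's arm is at its -y end.

The gripper and flange are about 40 mm in radius up to 210 mm behind the TCP. The lamp's rear edge is only 10 mm behind the cap, so an open finger reaching in from behind the lamp could press the cap's rear rim with the tool upright. I'll measure the stand precisely.

Run:
```python
from h import *
s=load("scene0.npz");t=load("top0.npz");Ps,Pt=cloud(s),cloud(t)
# lamp top from top view
def box(P,x0,x1,y0,y1,z0,z1): return (P[...,0]>x0)&(P[...,0]<x1)&(P[...,1]>y0)&(P[...,1]<y1)&(P[...,2]>z0)&(P[...,2]<z1)
m=box(Pt,450,720,-150,200,330,420); Q=Pt[m]; print("lamp+arm",len(Q),np.percentile(Q[:,2],[1,25,50,75,99]).round(1))
for lo,hi in((340,362),(362,420)):
    q=Q[(Q[:,2]>lo)&(Q[:,2]<hi)][:,:2].astype(np.float32)
    if len(q)>5:
        r=cv2.minAreaRect(q);print(lo,r,cv2.boxPoints(r).round(1).tolist(),len(q))
mm=(m*255).astype(np.uint8);
# base of stand corners / edges via depth at 15
# cap in both: white low-saturation bright
for n,c,b in(("top",t,(295,170,325,192)),("scene",s,(365,255,390,282))):
    f=c["frame"].astype(int);x0,y0,x1,y1=b; sub=f[y0:y1,x0:x1]
    print(n); print((sub.min(2)).tolist() if 0 else "\n".join(" ".join("%3d"%v for v in row) for row in sub.min(2)))
P=cloud(s)[262:278,370:386]; 
print(np.nanmean(P,(0,1)))
```

```text
lamp+arm 1818 [341.9 354.1 356.  358.3 373.9]
340 ((664.1069946289062, 46.76433563232422), (73.6516342163086, 208.925537109375), 10.50633430480957) [[608.9000244140625, 142.8000030517578], [646.9000244140625, -62.70000076293945], [719.4000244140625, -49.20000076293945], [681.2999877929688, 156.1999969482422]] 1565
362 ((646.10693359375, 33.925537109375), (63.728946685791016, 177.7355499267578), 39.80466079711914) [[564.7000122070312, 81.80000305175781], [678.5, -54.70000076293945], [727.5, -13.899999618530273], [613.7000122070312, 122.5999984741211]] 249
top
 93  90  90  91  91  89  89  88  88  92  91  92  90  92  91  91  90  92  90  91  93  92  91  88  92  91  92  92  88  91
 90  92  91  90  92  92  91  89  92  90  92  93  91  89  93  94  91  93  90  90  91  90  91  91  92  91  91  90  89  91
 91  92  89  89  90  91  94  92  92  90  89  92  90  90  91  92  90  90  89  90  91  89  91  92  89  90  92  89  91  91
 93  90  90  92  92  92  90  92  93  89  91  91  91  89  91  91  94  92  89  91  90  88  87  91  88  89  86  84  79  74
 90  90  91  91  89  92  90  92  90  91  91  89  90  89
[... 4151 characters left out ...]
 38  40  37  38  36  33  36  40  34  30  29  30  24  35  26
133 136 134 121  70  13  27  25  29  26  35  34  35  34  41  39  36  34  30  26  31  21  35  22  70
133 136 139 124  71  13  25  31  35  32  36  36  33  41  33  34  30  23  28  21  23  38  25  70  68
132 137 137 108  46   9  30  29  30  38  35  30  29  34  33  29  25  24  18  13  38  14  52  68  57
131 137 142 105  42  16  20  27  25  26  25  25  29  23  17  20  18  15  35  23   5  51  68  57  57
134 140 140 145  90   0   8  16  20  15  17  19  18  20  15   8  34  24  15  16  50  72  60  57  60
133 138 138 145 111  37   4  18  10   9  16  13  12  37  30  19  14  15  12  54  75  60  60  58  61
[655.40879064  71.95559441 155.64568588]
```

Run:
```python
from h import *
s=load("scene0.npz");t=load("top0.npz");Ps,Pt=cloud(s),cloud(t)
def box(P,x0,x1,y0,y1,z0,z1): return (P[...,0]>x0)&(P[...,0]<x1)&(P[...,1]>y0)&(P[...,1]<y1)&(P[...,2]>z0)&(P[...,2]<z1)
N,e=tri(t,(308.3,181.5),s,(374,264.5)); print("cap tri",N.round(1),e.round(1), "top onz192",onz(t,308.3,181.5,192).round(1))
m=box(Pt,600,660,-80,160,345,366); 
# lamp ends by colour: lamp contour in top
f=t["frame"]; lm=m.astype(np.uint8)*255; r=cv2.minAreaRect(cv2.findNonZero(lm)); print("lamp px",r)
L=Pt[m]; c=L.mean(0); 
for z in(355,): 
    bp=cv2.boxPoints(r); W=[onz(t,*p,z) for p in bp]; print(np.round(W,1).tolist(), onz(t,*r[0],z).round(1))
    print([np.linalg.norm(W[i]-W[i-1]).round(1) for i in range(4)])
for P,n in((Pt,"t"),(Ps,"s")):
    q=P[box(P,590,680,-90,180,325,368)]; 
    # yaw from long axis
    d=np.array([-.18,.98]);
    for yaw in (np.deg2rad(10.5),):
        ex=np.array([np.cos(yaw),np.sin(yaw)]);ey=np.array([-np.sin(yaw),np.cos(yaw)])
        a=q[:,:2]@ex;b=q[:,:2]@ey; print(n,len(q),"x",np.percentile(a,[1,5,20,50,80,95,99]).round(1),"y",np.percentile(b,[.5,2,50,98,99.5]).round(1),"z",np.percentile(q[:,2],[2,50,98]).round(1))
# stand base, tray orientation from colour, rows
f=cv2.convertScaleAbs(t["frame"],alpha=1.9)
crop=cv2.resize(f[80:215,250:360],None,fx=5.4,fy=4.4*1.0,interpolation=cv2.INTER_CUBIC)
cv2.imwrite("pics/z2.png",crop);print(crop.shape)
# post
q=Pt[box(Pt,600,800,-120,120,362,420)]; print("high",len(q),np.percentile(q,[2,50,98],axis=0).round(0).tolist())
q=Ps[box(Ps,640,760,-120,120,60,335)]; print("s mid",len(q))
for z in range(60,340,20):
    k=q[(q[:,2]>=z)&(q[:,2]<z+20)]; print(z,len(k),np.percentile(k[:,:2],[2,50,98],axis=0).round(0).tolist() if len(k)>4 else "")
# can / clamp from top view
q=Pt[box(Pt,560,760,-40,120,60,335)]
for z in range(60,260,20):
    k=q[(q[:,2]>=z)&(q[:,2]<z+20)]; print("T",z,len(k),np.percentile(k[:,:2],[2,50,98],axis=0).round(0).tolist() if len(k)>4 else "")
```

```text
cap tri [659.6  45.9 188.8] 4.6 top onz192 [657.2  44.2 192. ]
lamp px ((306.3641662597656, 169.3670654296875), (17.106433868408203, 96.25218963623047), 81.25383758544922)
[[645.5, 149.6, 355.0], [683.0, -56.6, 355.0], [645.3, -62.9, 355.0], [608.1, 142.5, 355.0]] [645.4  43.2 355. ]
[np.float64(38.1), np.float64(209.6), np.float64(38.2), np.float64(208.7)]
t 1603 x [625.8 626.6 630.3 641.4 653.  659.  661.1] y [-178.  -175.2  -72.7   25.6   28.6] z [343.2 355.7 365.7]
s 972 x [627.9 630.1 636.6 649.5 660.6 662.4 663.4] y [-178.4 -177.8  -78.2   27.5   32.1] z [339.4 355.3 366.9]
(594, 594, 3)
high 548 [[658.0, -29.0, 363.0], [727.0, -10.0, 368.0], [797.0, 8.0, 375.0]]
s mid 1457
60 82 [[723.0, 34.0], [746.0, 37.0], [759.0, 46.0]]
80 127 [[709.0, 31.0], [742.0, 39.0], [759.0, 80.0]]
100 245 [[701.0, 29.0], [745.0, 43.0], [759.0, 88.0]]
120 257 [[684.0, 26.0], [730.0, 40.0], [747.0, 84.0]]
140 265 [[666.0, 24.0], [719.0, 38.0], [736.0, 80.0]]
160 340 [[660.0, 25.0], [699.0, 40.0], [720.0, 80.0]]
180 139 [[651.0, 36.0], [671.0, 47.0], [696.0, 63.0]]
200 2 
220 0 
240 0 
260 0 
280 0 
300 0 
320 0 
T 60 12 [[734.0, 88.0], [738.0, 91.0], [752.0, 97.0]]
T 80 23 [[739.0, 60.0], [749.0, 91.0], [760.0, 96.0]]
T 100 57 [[743.0, 37.0], [751.0, 65.0], [758.0, 86.0]]
T 120 57 [[730.0, 37.0], [737.0, 62.0], [746.0, 85.0]]
T 140 90 [[652.0, 24.0], [721.0, 53.0], [734.0, 81.0]]
T 160 75 [[651.0, 22.0], [665.0, 53.0], [722.0, 76.0]]
T 180 64 [[647.0, 35.0], [656.0, 45.0], [666.0, 57.0]]
T 200 5 [[656.0, 40.0], [661.0, 45.0], [664.0, 49.0]]
T 220 0 
T 240 0
```

View pics/z2.png

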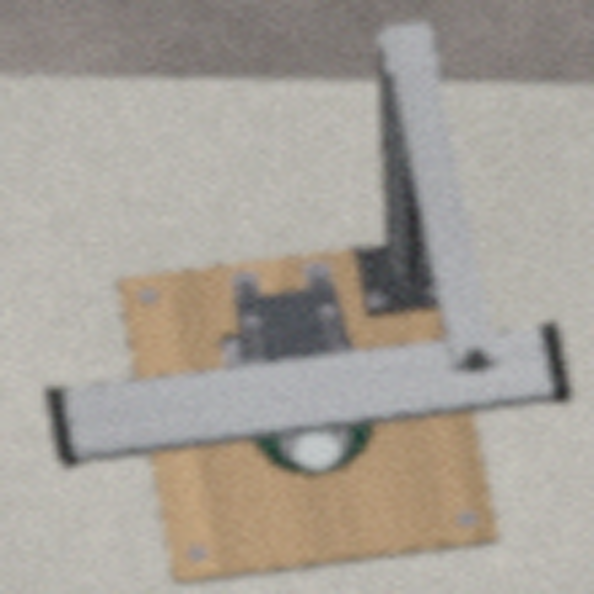

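The stand is yawed about 10°, the cap top is near (656,45,192), the lamp is centred at (645,43) and its arm runs along y≈-12. I'll press from behind the lamp with the robot-side finger. First I'll go to the plate at (601,-322), whose long axis is at about -26°.

>>> apply_moves(
  plan=[
    [[85,-0.95,-0.95,0,0.16],[85,-0.95,-0.95,0,0.32],[85,-0.95,-0.95,0,0.32],[85,-0.95,-0.95,0,0.32]],
  ],
  force=40,
)

```text
t: 0.43
ee_pos: [214.0, 382.3, 250.0]
ee_rot: [0.226, 0.974, -0.001, 0.0]
wrist_force: [0.4, -0.0, -0.0]
gripper_width: 84.9
finger_force: 0.0
```

>>> apply_moves(
  plan=[
    [[85,-0.94,-0.66,0,0],[85,-0.94,-0.66,0,0],[85,-0.94,-0.66,0,0],[85,-0.94,-0.66,0,0]],
  ],
)

```text
t: 0.77
ee_pos: [269.8, 281.9, 250.3]
ee_rot: [0.227, 0.974, -0.0, 0.001]
wrist_force: [-0.6, 0.7, 0.2]
gripper_width: 85.2
finger_force: 0.0
```

>>> apply_moves(
  plan=[
    [[85,-0.94,-0.66,0,0],[85,-0.94,-0.66,0,0],[85,-0.94,-0.66,0,0],[85,-0.94,-0.66,0,0]],
  ],
)

```text
t: 1.1
ee_pos: [325.2, 181.6, 250.1]
ee_rot: [0.227, 0.974, -0.001, 0.0]
wrist_force: [-0.8, 0.8, -0.1]
gripper_width: 84.9
finger_force: 0.0
```

>>> apply_moves(
  plan=[
    [[85,-0.94,-0.66,0,0],[85,-0.94,-0.66,0,0],[85,-0.94,-0.66,0,0],[85,-0.94,-0.66,0,0]],
  ],
)

```text
t: 1.43
ee_pos: [380.6, 81.3, 249.8]
ee_rot: [0.227, 0.974, -0.001, -0.0]
wrist_force: [-0.3, 0.8, -0.5]
gripper_width: 84.9
finger_force: 0.0
```

>>> apply_moves(
  plan=[
    [[85,-0.94,-0.66,0,0],[85,-0.94,-0.66,0,0],[85,-0.94,-0.66,0,0],[85,-0.94,-0.66,0,0]],
  ],
)

```text
t: 1.77
ee_pos: [436.2, -18.9, 249.5]
ee_rot: [0.227, 0.974, -0.0, -0.0]
wrist_force: [-0.0, -0.5, 0.6]
gripper_width: 85.1
finger_force: 0.0
```

>>> apply_moves(
  plan=[
    [[85,-0.94,-0.66,0,0],[85,-0.94,-0.66,0,0],[85,-0.94,-0.66,0,0],[85,-0.94,-0.66,0,0]],
  ],
)

```text
t: 2.1
ee_pos: [491.8, -119.2, 248.8]
ee_rot: [0.226, 0.974, -0.0, -0.001]
wrist_force: [0.6, 0.3, 0.1]
gripper_width: 85.5
finger_force: 0.0
```

>>> apply_moves(
  plan=[
    [[85,-0.94,-0.66,0,0],[85,-0.94,-0.66,0,0],[85,-0.94,-0.66,0,0],[85,-0.94,-0.66,0,0]],
  ],
)

```text
t: 2.43
ee_pos: [547.3, -219.5, 247.8]
ee_rot: [0.226, 0.974, 0.0, -0.001]
wrist_force: [-0.4, 0.6, -1.0]
gripper_width: 84.9
finger_force: 0.0
```

>>> apply_moves(
  plan=[
    [[85,-0.94,-0.66,0,0],[85,-0.94,-0.66,0,0],[85,-0.94,-0.66,0,0],[85,-0.94,-0.66,0,0]],
  ],
)

```text
t: 2.77
ee_pos: [602.9, -319.8, 245.8]
ee_rot: [0.226, 0.974, 0.001, -0.002]
wrist_force: [-0.2, 0.3, -1.5]
gripper_width: 85.1
finger_force: 0.0
```

Run:
```python
from h import *
for n,b,thr in(("top",(426,198,462,242),115),("scene",(228,355,264,400),125)):
    c=load(n+"0.npz"); x0,y0,x1,y1=b; g=c["frame"][y0:y1,x0:x1].min(2)
    # dark rim outline: pixels darker than bench -> filled hull of dark
    m=(g<60).astype(np.uint8)*255
    k=cv2.connectedComponentsWithStats(m)[1:3]; i=1+np.argmax(k[1][1:,4]); pts=np.argwhere(k[0]==i)[:,::-1]+[x0,y0]
    W=np.array([onz(c,*p,12)[:2] for p in pts],np.float32); r=cv2.minAreaRect(W); bp=cv2.boxPoints(r)
    e=bp[1]-bp[0] if np.linalg.norm(bp[1]-bp[0])>np.linalg.norm(bp[2]-bp[1]) else bp[2]-bp[1]
    print(n,"bench",np.median(g),r,np.degrees(np.arctan2(e[1],e[0])))
    m=(g>np.percentile(g,60)); 
    P=cloud(c)[y0:y1,x0:x1]; q=P[(P[...,2]>9)&(P[...,2]<25)]; print("depth",len(q),q.mean(0).round(1),cv2.minAreaRect(q[:,:2].astype(np.float32)))
```

```text
top bench 92.0 ((601.3609008789062, -308.7908935546875), (34.41008758544922, 90.96260070800781), 84.20223236083984) -5.797782
depth 461 [ 599.4 -321.2   15.1] ((605.1325073242188, -322.5812683105469), (112.86943054199219, 88.27835083007812), 14.170598983764648)
scene bench 131.0 ((602.6483764648438, -318.78118896484375), (37.56110382080078, 92.85604858398438), 62.85395431518555) -27.146059
depth 551 [ 603.8 -320.3   14.3] ((601.7996826171875, -319.0478820800781), (39.78520965576172, 90.8607177734375), 62.61967849731445)
```

Both views put the plate at about (602,-320), 38 x 91 mm, at -27°, so I'm descending on it.

>>> apply_moves(
  plan=[
    [[85,0,0,0.3,0.04],[85,0,0,0.6,0.04],[85,0,0,0.9,0.04],[85,0,0,0.9,0.04]],
  ],
)

```text
t: 3.1
ee_pos: [599.7, -313.8, 152.2]
ee_rot: [0.234, 0.972, 0.002, -0.006]
wrist_force: [0.3, -0.5, -2.4]
gripper_width: 85.0
finger_force: 0.0
```

>>> apply_moves(
  plan=[
    [[85,0,0,0.3,0],[85,0,0,0.6,0],[85,0,0,0.8,0],[85,0,0,0.9,0],[85,0,0,0.9,0]],
  ],
)

```text
t: 3.52
ee_pos: [601.3, -316.0, 68.9]
ee_rot: [0.234, 0.972, 0.001, -0.002]
wrist_force: [-0.1, -0.1, -0.2]
gripper_width: 84.9
finger_force: 0.0
```

>>> apply_moves(
  plan=[
    [[85,0,0,0.2,0],[85,0,0,0.34,0],[85,0,0,0.34,0],[85,0,0,0.34,0],[85,0,0,0.34,0]],
  ],
)

```text
t: 3.93
ee_pos: [602.2, -317.9, 37.9]
ee_rot: [0.235, 0.972, -0.0, 0.001]
wrist_force: [0.0, 0.3, 0.6]
gripper_width: 85.0
finger_force: 0.0
```

>>> apply_moves(
  plan=[
    [[85,0.01,-0.01,0.1,0],[85,0.01,-0.01,0.17,0],[85,0.01,-0.01,0.17,0],[85,0.01,-0.01,0.17,0]],
  ],
)

```text
t: 4.27
ee_pos: [599.7, -317.9, 18.3]
ee_rot: [0.235, 0.972, 0.0, -0.001]
wrist_force: [-0.3, -1.0, 0.2]
gripper_width: 85.1
finger_force: 0.0
```

>>> apply_moves(
  plan=[
    [[30,0,0,0,0],[30,0,0,0,0],[30,0,0,0,0],[30,0,0,0,0],[30,0,0,0,0],[30,0,0,0,0],[30,0,0,0,0],[30,0,0,0,0]],
  ],
)

```text
t: 4.93
ee_pos: [600.5, -318.3, 19.9]
ee_rot: [0.235, 0.972, -0.0, 0.001]
wrist_force: [0.5, 0.1, 3.3]
gripper_width: 36.8
finger_force: 41.8
```

>>> apply_moves(
  plan=[
    [[30,0,0,-0.05,0],[30,0,0,-0.1,0],[30,0,0,-0.2,0],[30,0,0,-0.5,0],[30,0,0,-0.8,0],[30,0,0,-0.9,0],[30,0,0,-0.9,0],[30,0,0,-0.9,0]],
  ],
)

```text
t: 5.6
ee_pos: [600.2, -318.2, 109.4]
ee_rot: [0.235, 0.972, -0.0, 0.0]
wrist_force: [0.1, -0.3, -2.0]
gripper_width: 36.5
finger_force: 41.4
```

>>> apply_moves(
  plan=[
    [[30,0,0,0,-0.2],[30,0,0,0,-0.4],[30,0,0,0,-0.6],[30,0,0,0,-0.8],[30,0,0,0,-1],[30,0,0,0,-1],[30,0,0,0,-1]],
  ],
)

```text
t: 6.18
ee_pos: [599.4, -317.7, 106.9]
ee_rot: [-0.023, 1.0, 0.001, -0.002]
wrist_force: [-0.3, 0.3, -0.6]
gripper_width: 37.1
finger_force: 41.4
```

>>> apply_moves(
  plan=[
    [[30,0,0,0,-0.2],[30,0,0,0,-0.3],[30,0,0,0,-0.3],[30,0,0,0,-0.3]],
  ],
)

```text
t: 6.52
ee_pos: [599.9, -318.0, 108.3]
ee_rot: [-0.101, 0.995, 0.0, -0.001]
wrist_force: [-0.5, 0.2, -0.4]
gripper_width: 36.9
finger_force: 41.4
```

Run:
```python
from h import *
from rig import manip,imaging
q=manip.state(); A=R.from_quat(q["ee_rot"]).as_matrix(); print(q["ee_pos"],A.round(3).tolist(),q["gripper_width"])
for n in("top","scene"):
    c=imaging.capture(n); np.savez(n+"1.npz",**c); P=cloud(c)
    h=cv2.cvtColor(c["frame"],cv2.COLOR_BGR2HSV); m=cv2.inRange(h,(100,120,30),(130,255,255))
    # floor of tray by depth
    f=(m>0)&(P[...,2]>0)&(P[...,2]<14)&(P[...,0]>380)&(P[...,0]<600)&(abs(P[...,1])<120)
    r=cv2.minAreaRect(P[f][:,:2].astype(np.float32)); print(n,"floor",f.sum(),r)
    for z0,z1 in((47,62),):
        f=(P[...,2]>z0)&(P[...,2]<z1)&(P[...,0]>380)&(P[...,0]<620)&(P[...,1]>-110)&(P[...,1]<320)
        print("rails",f.sum(),cv2.minAreaRect(P[f][:,:2].astype(np.float32)))
    f=(P[...,2]>63)&(P[...,2]<80)&(P[...,0]>380)&(P[...,0]<500)&(P[...,1]>150)&(P[...,1]<300)
    print("pull",f.sum(),P[f].mean(0))
```

```text
[ 599.90870627 -317.9574877   108.34979844] [[-0.98, -0.201, -0.001], [-0.201, 0.98, 0.001], [0.001, 0.001, -1.0]] 36.91938520026927
top floor 2237 ((482.1762390136719, 10.485145568847656), (123.36914825439453, 144.54039001464844), 12.341938018798828)
rails 2684 ((460.7444152832031, 104.08741760253906), (151.88333129882812, 349.8428649902344), 12.237371444702148)
pull 105 [432.8740817  225.55272633  70.46081927]
scene floor 1155 ((478.8644714355469, 31.647010803222656), (135.5901641845703, 197.82864379882812), 12.512312889099121)
rails 1769 ((462.2095031738281, 104.82662963867188), (154.55020141601562, 351.2880859375), 12.140130043029785)
pull 21 [453.06602403 230.75112077  69.78492811]
```

>>> apply_moves(
  plan=[
    [[30,0.12,0.86,0,-0.02],[30,0.12,0.86,0,-0.02],[30,0.12,0.86,0,-0.02],[30,0.12,0.86,0,-0.02]],
  ],
)

```text
t: 6.95
ee_pos: [570.2, -234.2, 108.8]
ee_rot: [-0.109, 0.994, 0.001, -0.001]
wrist_force: [0.3, -0.6, 0.6]
gripper_width: 36.7
finger_force: 41.4
```

>>> apply_moves(
  plan=[
    [[30,0.12,0.86,0,0],[30,0.12,0.86,0,0],[30,0.12,0.86,0,0],[30,0.12,0.86,0,0]],
  ],
)

```text
t: 7.28
ee_pos: [540.8, -154.3, 109.8]
ee_rot: [-0.109, 0.994, -0.0, 0.0]
wrist_force: [0.6, -0.5, -0.6]
gripper_width: 36.7
finger_force: 41.4
```

>>> apply_moves(
  plan=[
    [[30,0.12,0.86,0,0],[30,0.12,0.86,0,0],[30,0.12,0.86,0,0],[30,0.12,0.86,0,0]],
  ],
)

```text
t: 7.62
ee_pos: [511.1, -73.6, 110.1]
ee_rot: [-0.109, 0.994, -0.0, 0.001]
wrist_force: [-1.1, -1.2, -1.1]
gripper_width: 37.2
finger_force: 41.4
```

>>> apply_moves(
  plan=[
    [[30,0.12,0.86,0,0],[30,0.12,0.86,0,0],[30,0.12,0.86,0,0],[30,0.12,0.86,0,0],[30,0.12,0.86,0,0],[30,0.12,0.86,0,0]],
  ],
)

```text
t: 8.12
ee_pos: [481.3, 6.0, 109.7]
ee_rot: [-0.107, 0.994, -0.0, 0.001]
wrist_force: [-0.4, -0.0, -0.1]
gripper_width: 37.0
finger_force: 41.4
```

>>> apply_moves(
  plan=[
    [[30,0.01,0.04,0.3,0],[30,0.01,0.04,0.55,0],[30,0.01,0.04,0.7,0],[30,0.01,0.04,0.79,0],[30,0.01,0.04,0.79,0],[30,0.01,0.04,0.79,0]],
  ],
)

```text
t: 8.62
ee_pos: [478.9, 10.7, 30.7]
ee_rot: [-0.108, 0.994, -0.0, 0.0]
wrist_force: [-0.7, -0.6, -0.8]
gripper_width: 36.7
finger_force: 41.4
```

>>> apply_moves(
  plan=[
    [[30,0,0,0.01,0],[30,0,0,0.02,0],[30,0,0,0.03,0],[30,0,0,0.03,0],[30,0,0,0.03,0]],
  ],
)

```text
t: 9.03
ee_pos: [478.5, 11.5, 27.6]
ee_rot: [-0.108, 0.994, -0.0, 0.0]
wrist_force: [0.6, 0.8, -0.4]
gripper_width: 36.7
finger_force: 41.4
```

>>> apply_moves(
  plan=[
    [[30,0,0,0.01,0],[30,0,0,0.015,0],[30,0,0,0.02,0],[30,0,0,0.02,0],[30,0,0,0.02,0]],
  ],
)

```text
t: 9.45
ee_pos: [478.4, 11.5, 25.8]
ee_rot: [-0.108, 0.994, 0.0, 0.0]
wrist_force: [-3.7, -0.1, 5.1]
gripper_width: 37.0
finger_force: 42.0
```

Contact with the tray floor (5 N). I'll release gently and retreat.

>>> apply_moves(
  plan=[
    [[42,0,0,0,0],[46,0,0,0,0],[52,0,0,0,0],[60,0,0,0,0],[60,0,0,0,0],[60,0,0,0,0]],
  ],
)

```text
t: 9.95
ee_pos: [478.3, 11.5, 25.2]
ee_rot: [-0.108, 0.994, 0.0, -0.0]
wrist_force: [-0.1, -1.1, -0.5]
gripper_width: 60.0
finger_force: 0.0
```

>>> apply_moves(
  plan=[
    [[60,0,0,-0.05,0],[60,0,0,-0.2,0],[60,0,0,-0.5,0],[60,0,0,-0.9,0],[60,0,0,-1,0],[60,0,0,-1,0]],
  ],
)

```text
t: 10.45
ee_pos: [480.5, 11.4, 129.8]
ee_rot: [-0.108, 0.994, -0.001, 0.004]
wrist_force: [0.0, 0.4, 0.1]
gripper_width: 60.4
finger_force: 0.0
```

>>> apply_moves(
  plan=[
    [[85,0,0,-0.4,0.25],[85,0,0,-0.8,0.5],[85,0,0,-1,0.75],[85,0,0,-1,1],[85,0,0,-1,1],[85,0,0,-1,1]],
  ],
)

```text
t: 10.95
ee_pos: [477.8, 11.5, 223.8]
ee_rot: [0.152, 0.988, -0.0, -0.001]
wrist_force: [-0.1, 0.8, -0.2]
gripper_width: 84.9
finger_force: 0.0
```

>>> apply_moves(
  plan=[
    [[85,0,0,-0.4,0.25],[85,0,0,-0.8,0.5],[85,0,0,-1,0.75],[85,0,0,-1,1],[85,0,0,-1,1],[85,0,0,-1,1]],
  ],
)

```text
t: 11.45
ee_pos: [478.0, 11.5, 323.2]
ee_rot: [0.401, 0.916, -0.001, -0.002]
wrist_force: [0.9, -0.2, -0.8]
gripper_width: 84.9
finger_force: 0.0
```

>>> apply_moves(
  plan=[
    [[85,0,0,0,0.25],[85,0,0,0,0.5],[85,0,0,0,0.75],[85,0,0,0,1],[85,0,0,0,1],[85,0,0,0,1],[85,0,0,0,1]],
  ],
)

```text
t: 12.03
ee_pos: [478.1, 11.5, 324.2]
ee_rot: [0.624, 0.781, -0.001, -0.001]
wrist_force: [-0.5, -0.5, 0.5]
gripper_width: 85.1
finger_force: 0.0
```

Run:
```python
from h import *
from rig import manip,imaging
q=manip.state(); A=R.from_quat(q["ee_rot"]).as_matrix(); print(q["ee_pos"],A.round(3).tolist(),q["joint_pos"].round(3))
for n in("top","scene"):
    c=imaging.capture(n); np.savez(n+"2.npz",**c)
    P=cloud(c); L=(P.reshape(-1,3)-q["ee_pos"])@A
    L=L[np.isfinite(L).all(1)&(abs(L[:,0])<90)&(abs(L[:,1])<110)]
    for z in range(-225,25,8):
        m=L[(L[:,2]>=z)&(L[:,2]<z+8)]
        if len(m)>5: print(n,z,len(m),np.percentile(m[:,:2],[2,98],axis=0).round().tolist())
s=load("scene2.npz")
u,v=proj(s,q["ee_pos"]).astype(int); print(u,v)
a=cv2.resize(cv2.convertScaleAbs(s["frame"][max(0,v-130):v+70,max(u-90,0):u+90],alpha=1.8),None,fx=3,fy=3,interpolation=2)
print(a.shape)
t=load("top2.npz"); b=cv2.resize(cv2.convertScaleAbs(s["frame"][250:330,260:380],alpha=1.8),(260,200))
o=np.zeros((600,800,3),np.uint8); o[:a.shape[0],:a.shape[1]]=a; o[:200,540:]=b; cv2.imwrite("pics/z3.png",o)
```

```text
[478.14316462  11.48683897 324.24531608] [[-0.221, 0.975, -0.002], [0.975, 0.221, 0.0], [0.001, -0.002, -1.0]] [-0.053 -0.083  1.389  0.     1.838 -0.276]
top -225 87 [[-30.0, -109.0], [65.0, -29.0]]
top -217 68 [[-31.0, -108.0], [65.0, -37.0]]
top -209 55 [[-20.0, -107.0], [64.0, -45.0]]
top -201 51 [[-16.0, -105.0], [62.0, -68.0]]
top -193 20 [[-6.0, -95.0], [41.0, -33.0]]
top -185 8 [[-11.0, -40.0], [23.0, -31.0]]
top -177 11 [[-5.0, -40.0], [25.0, -30.0]]
top -137 11 [[-15.0, -38.0], [23.0, -28.0]]
top -129 10 [[-9.0, -38.0], [29.0, -22.0]]
top -121 6 [[-18.0, -38.0], [19.0, -31.0]]
top -113 6 [[-7.0, -38.0], [8.0, -36.0]]
top -105 62 [[-13.0, -68.0], [10.0, -37.0]]
top -97 81 [[-14.0, -69.0], [9.0, -38.0]]
top -89 16 [[-12.0, -70.0], [10.0, -44.0]]
top -81 8 [[-13.0, -71.0], [7.0, -70.0]]
top -73 28 [[-18.0, -72.0], [15.0, -31.0]]
top -65 39 [[-18.0, -72.0], [14.0, -35.0]]
top -57 26 [[-13.0, -74.0], [12.0, -43.0]]
top -49 12 [[-12.0, -74.0], [7.0, -46.0]]
scene -225 287 [[-60.0, -103.0], [36.0, 40.0]]
scene -217 161 [[-55.0, -106.0], [4.0, 40.0]]
scene -209 157 [[-44.0, -104.0]
[... 502 characters left out ...]
], [14.0, 38.0]]
scene -113 41 [[-36.0, -11.0], [8.0, 38.0]]
scene -105 88 [[-13.0, -64.0], [11.0, 67.0]]
scene -97 182 [[-15.0, -62.0], [12.0, 69.0]]
scene -89 179 [[-20.0, -67.0], [9.0, 70.0]]
scene -81 119 [[-19.0, -67.0], [8.0, 71.0]]
scene -73 132 [[-18.0, -66.0], [14.0, 72.0]]
scene -65 153 [[-18.0, -67.0], [14.0, 72.0]]
scene -57 124 [[-16.0, -70.0], [11.0, 74.0]]
scene -49 110 [[-14.0, -70.0], [11.0, 75.0]]
scene -41 39 [[-15.0, -67.0], [8.0, 62.0]]
scene -33 50 [[-12.0, -54.0], [9.0, 57.0]]
scene -25 48 [[-13.0, -55.0], [10.0, 57.0]]
scene -17 46 [[-12.0, -55.0], [10.0, 56.0]]
scene -9 46 [[-12.0, -51.0], [10.0, 55.0]]
scene -1 20 [[-10.0, -47.0], [10.0, 49.0]]
313 193
(600, 540, 3)
```

View pics/z3.png

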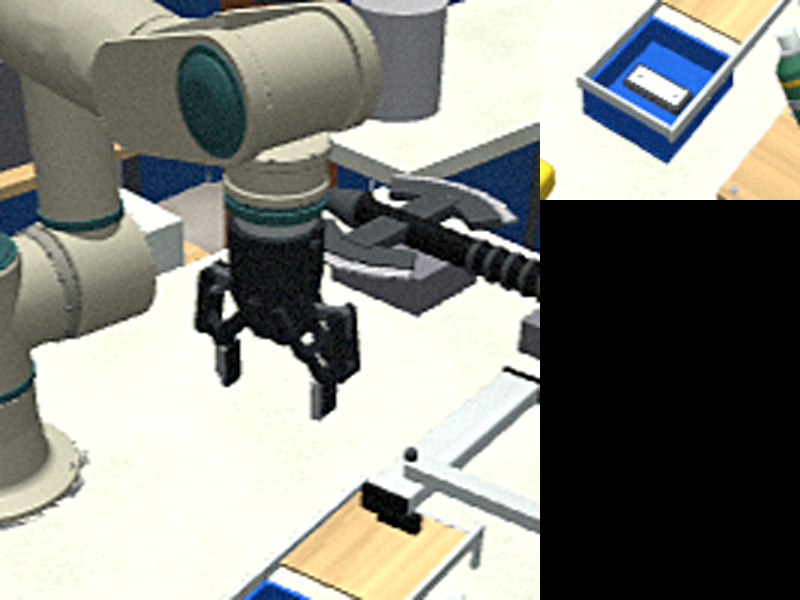

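The plate lies flat in the tray, pegs up (inset, around px (657,87)). The gripper's shape is confirmed: the open fingertips reach about 7 mm past the TCP, 43-49 mm off the axis, and the flange is 40 mm in radius.

Next I'll go over the lamp to the spot behind it at (712,54).

>>> apply_moves(
  plan=[
    [[85,0,0,-0.4,0.08],[85,0,0,-0.8,0.08],[85,0,0,-0.9,0.08],[85,0,0,-0.9,0.08],[85,0,0,-0.9,0.08],[85,0,0,-0.9,0.08]],
  ],
)

```text
t: 12.63
ee_pos: [478.3, 11.5, 413.7]
ee_rot: [0.642, 0.767, -0.001, -0.001]
wrist_force: [0.4, 0.2, -0.2]
gripper_width: 85.1
finger_force: 0.0
```

Run:
```python
from h import *
from rig import manip
q=manip.state(); A=R.from_quat(q["ee_rot"]).as_matrix(); print(q["ee_pos"],A.round(3).tolist(),q["joint_pos"].round(3))
d=np.array([712.4,54.5,415])-q["ee_pos"]; print((A.T@d).round(1))
```

```text
[478.2720973   11.45124866 413.70980979] [[-0.175, 0.985, -0.002], [0.985, 0.175, 0.0], [0.001, -0.002, -1.0]] [-0.053 -0.047  1.176  0.     2.015 -0.229]
[  1.4 238.   -1.9]
```

>>> apply_moves(
  plan=[
    [[85,0,0.3,-0.05,0],[85,0,0.6,-0.05,0],[85,0,0.8,-0.05,0],[85,0,0.8,-0.05,0],[85,0,0.8,-0.05,0]],
  ],
)

```text
t: 13.05
ee_pos: [557.5, 25.5, 417.5]
ee_rot: [0.642, 0.766, -0.002, -0.002]
wrist_force: [-0.7, -0.5, 0.4]
gripper_width: 84.9
finger_force: 0.0
```

>>> apply_moves(
  plan=[
    [[85,0,0.3,0,0],[85,0,0.6,0,0],[85,0,0.8,0,0],[85,0,0.8,0,0],[85,0,0.8,0,0]],
  ],
)

```text
t: 13.47
ee_pos: [635.9, 39.2, 418.7]
ee_rot: [0.642, 0.766, -0.001, -0.001]
wrist_force: [-0.4, -1.0, 0.5]
gripper_width: 85.1
finger_force: 0.0
```

Run:
```python
from h import *
from rig import manip
q=manip.state(); A=R.from_quat(q["ee_rot"]).as_matrix(); print(q["ee_pos"],A.round(3).tolist(),q["joint_pos"].round(3))
d=np.array([712.4,54.5,415])-q["ee_pos"]; print((A.T@d).round(1))
```

```text
[635.87048306  39.19820751 418.72780563] [[-0.174, 0.985, -0.003], [0.985, 0.174, -0.0], [0.0, -0.003, -1.0]] [ 0.004  0.451  0.597  0.     2.097 -0.172]
[ 1.7 78.   3.5]
```

Reach shrinks with height, so I'll cross at z≈378. The tips will be at about 371, with the lamp top at 355.

>>> apply_moves(
  plan=[
    [[85,0,0.02,0.2,0],[85,0,0.05,0.4,0],[85,0.01,0.2,0.4,0],[85,0.01,0.4,0.4,0],[85,0.01,0.6,0.4,0],[85,0.01,0.78,0.4,0],[85,0.01,0.78,0.4,0],[85,0.01,0.78,0.4,0],[85,0.01,0.78,0.4,0]],
  ],
)

```text
t: 14.22
ee_pos: [711.4, 53.5, 381.9]
ee_rot: [0.643, 0.766, 0.0, 0.001]
wrist_force: [0.4, -0.4, 1.0]
gripper_width: 84.7
finger_force: 0.0
```

Run:
```python
from h import *
from rig import manip,imaging
q=manip.state(); A=R.from_quat(q["ee_rot"]).as_matrix(); print(q["ee_pos"],A.round(3).tolist(),q["joint_pos"].round(3),q["wrist_force"])
d=np.array([712.4,54.5,240])-q["ee_pos"]; print((A.T@d).round(1))
s=imaging.capture("scene");np.savez("scene3.npz",**s);t=imaging.capture("top");np.savez("top3.npz",**t)
a=cv2.resize(cv2.convertScaleAbs(s["frame"][80:340,290:490],alpha=1.8),None,fx=2.3,fy=2.3,interpolation=2)
cv2.imwrite("pics/z4.png",a)
```

```text
[711.35233328  53.53588453 381.90295919] [[-0.174, 0.985, 0.001], [0.985, 0.174, 0.0], [-0.0, 0.001, -1.0]] [ 0.023  0.729  0.282 -0.     2.13  -0.151] [ 0.38592669 -0.39402367  1.02316441]
[  0.8   1.  141.9]
```

View pics/z4.png

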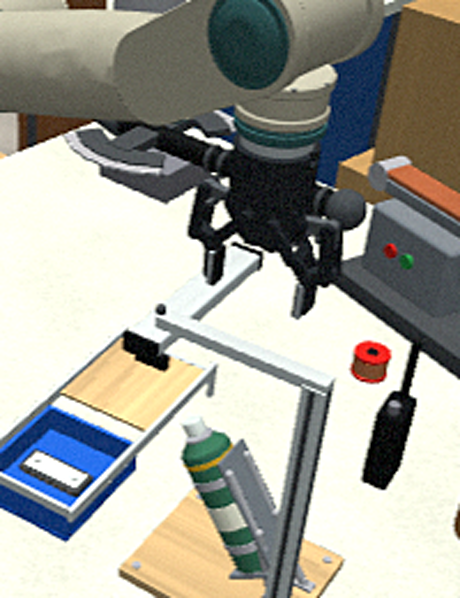

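The plate shows in the tray at px (57,470). The robot-side finger and its knuckle (px (205,240)) are directly above the lamp's line, so opened fingers can't come straight down here. I'll close the gripper, measure its narrow profile, descend behind the lamp and open underneath it.

>>> apply_moves(
  plan=[
    [[0,0,0,0,0],[0,0,0,0,0],[0,0,0,0,0],[0,0,0,0,0],[0,0,0,0,0],[0,0,0,0,0],[0,0,0,0,0],[0,0,0,0,0]],
  ],
  force=20,
)

```text
t: 14.98
ee_pos: [712.6, 53.9, 380.1]
ee_rot: [0.643, 0.766, -0.0, -0.0]
wrist_force: [1.3, 0.5, 0.0]
gripper_width: 0.1
finger_force: 0.0
```

Run:
```python
from h import *
from rig import manip,imaging
q=manip.state(); A=R.from_quat(q["ee_rot"]).as_matrix(); print(q["ee_pos"],q["gripper_width"])
yaw=np.deg2rad(10.4);ex=np.array([np.cos(yaw),np.sin(yaw)]);ey=np.array([-ex[1],ex[0]])
for n in("scene","top"):
    c=imaging.capture(n); np.savez(n+"4.npz",**c)
    P=cloud(c).reshape(-1,3); L=(P-q["ee_pos"])@A
    L=L[np.isfinite(L).all(1)&(abs(L[:,0])<60)&(abs(L[:,1])<110)]
    for z in range(-121,28,8):
        m=L[(L[:,2]>=z)&(L[:,2]<z+8)]
        if len(m)>5: print(n,z,len(m),np.percentile(m[:,:2],[2,98],axis=0).round().tolist())
# lamp in tool-aligned coords, plus obstacles behind the lamp within the swept lane
t=load("top2.npz"); s=load("scene2.npz")
for n,c in(("t",t),("s",s)):
    P=cloud(c).reshape(-1,3); a=P[:,:2]@ex; b=P[:,:2]@ey+75
    m=(abs(b)<45)&(a>665)&(a<820)
    for z in range(100,400,20):
        k=m&(P[:,2]>=z)&(P[:,2]<z+20)
        if k.sum()>3: print(n,z,k.sum(),"ex",np.percentile(a[k],[1,99]).round(),"ey",np.percentile(b[k],[1,99]).round())
```

```text
[712.55234113  53.87246475 380.13226805] 0.11496527426326715
scene -121 132 [[-38.0, -24.0], [7.0, 38.0]]
scene -113 45 [[-37.0, -26.0], [4.0, 38.0]]
scene -105 59 [[-13.0, -35.0], [7.0, 39.0]]
scene -97 135 [[-15.0, -39.0], [7.0, 42.0]]
scene -89 176 [[-21.0, -40.0], [5.0, 47.0]]
scene -81 192 [[-20.0, -57.0], [9.0, 60.0]]
scene -73 184 [[-18.0, -58.0], [9.0, 61.0]]
scene -65 132 [[-18.0, -53.0], [7.0, 55.0]]
scene -57 125 [[-19.0, -48.0], [8.0, 48.0]]
scene -49 104 [[-16.0, -44.0], [12.0, 41.0]]
scene -41 140 [[-14.0, -36.0], [11.0, 36.0]]
scene -33 84 [[-14.0, -30.0], [10.0, 29.0]]
scene -25 36 [[-12.0, -18.0], [-3.0, 15.0]]
scene -17 42 [[-12.0, -13.0], [3.0, 15.0]]
scene -9 43 [[-12.0, -12.0], [6.0, 14.0]]
scene -1 45 [[-12.0, -13.0], [5.0, 14.0]]
scene 7 174 [[-60.0, -56.0], [-4.0, 108.0]]
scene 15 49 [[-55.0, -79.0], [57.0, 109.0]]
scene 23 359 [[-38.0, -81.0], [57.0, -48.0]]
top -121 41 [[-31.0, -38.0], [28.0, -21.0]]
top -113 17 [[-22.0, -39.0], [16.0, -28.0]]
top -105 21 [[-11.0, -41.0], [8.0, -35.0]]
top -97 21 [[-11.0, -45.0], [9.0, -35.0]]
top -89 21 [[-8.0, -46.0], [3.0, -38.0]]
top -57 15 [[-18.0, -37.0], [15.0, -17.0]]
top -49 7 [[-16.0, -30.0], [8.0, -16.0]]
top -41 8 [[-15.0, -30.0], [10.0, -23.0]]
top 7 21 [[-60.0, -64.0], [-57.0, 108.0]]
top 15 22 [[-60.0, -81.0], [-54.0, 99.0]]
top 23 26 [[-60.0, -83.0], [-53.0, 92.0]]
t 100 62 ex [743. 760.] ey [-23.  26.]
t 120 60 ex [729. 745.] ey [-24.  27.]
t 140 54 ex [692. 732.] ey [-25.  25.]
t 160 31 ex [665. 721.] ey [-26.  27.]
s 100 259 ex [688. 761.] ey [-26.  29.]
s 120 261 ex [674. 747.] ey [-26.  29.]
s 140 253 ex [669. 733.] ey [-26.  24.]
s 160 312 ex [666. 721.] ey [-26.  28.]
s 180 85 ex [665. 695.] ey [-13.  14.]
```

Closed, the knuckles reach 61 mm from the axis, about 77 mm up. I'll back out to about 80 mm behind the cap while descending, then open underneath the lamp.

>>> apply_moves(
  plan=[
    [[0,0,0,0.2,0],[0,0,0.1,0.4,0],[0,0,0.2,0.55,0],[0,0,0.23,0.6,0],[0,0,0.23,0.6,0],[0,0,0.23,0.6,0]],
  ],
)

```text
t: 15.58
ee_pos: [735.1, 57.8, 320.9]
ee_rot: [0.643, 0.766, 0.0, 0.0]
wrist_force: [0.0, 0.3, 0.9]
gripper_width: 0.3
finger_force: 0.0
```

Run:
```python
from h import *
from rig import manip
q=manip.state(); A=R.from_quat(q["ee_rot"]).as_matrix(); yaw=np.deg2rad(10.4);ex=np.array([np.cos(yaw),np.sin(yaw)])
print(q["ee_pos"],"D",q["ee_pos"][:2]@ex-653.5,"lat",q["ee_pos"][:2]@[-ex[1],ex[0]]+75,A.round(3).tolist(),q["joint_pos"].round(3))
```

```text
[735.10987657  57.81538032 320.85786255] D 79.96988554003553 lat -0.8358479282633482 [[-0.174, 0.985, 0.0], [0.985, 0.174, 0.0], [-0.0, 0.0, -1.0]] [ 0.028  0.76   0.361  0.     2.02  -0.147]
```

Exactly on the plan (D = 80 mm). Descending to 216 mm in gentle stages.

>>> apply_moves(
  plan=[
    [[0,0,0,0.1,0],[0,0,0,0.2,0],[0,0,0,0.3,0],[0,0,0,0.4,0],[0,0,0,0.5,0],[0,0,0,0.5,0],[0,0,0,0.5,0]],
  ],
)

```text
t: 16.17
ee_pos: [735.0, 57.8, 271.8]
ee_rot: [0.643, 0.766, 0.0, 0.001]
wrist_force: [-0.2, 0.1, 1.2]
gripper_width: 0.1
finger_force: 0.0
```

>>> apply_moves(
  plan=[
    [[0,0,0,0.1,0],[0,0,0,0.2,0],[0,0,0,0.3,0],[0,0,0,0.4,0],[0,0,0,0.5,0],[0,0,0,0.55,0],[0,0,0,0.55,0],[0,0,0,0.55,0]],
  ],
)

```text
t: 16.83
ee_pos: [735.1, 57.9, 215.0]
ee_rot: [0.643, 0.766, -0.0, -0.0]
wrist_force: [1.1, 0.6, 0.7]
gripper_width: 0.1
finger_force: 0.0
```

Run:
```python
from h import *
from rig import manip,imaging
q=manip.state(); yaw=np.deg2rad(10.4);ex=np.array([np.cos(yaw),np.sin(yaw)])
print(q["ee_pos"],"D",q["ee_pos"][:2]@ex-653.5,q["wrist_force"],q["joint_pos"].round(3))
s=imaging.capture("scene");np.savez("scene5.npz",**s)
cv2.imwrite("pics/z5.png",cv2.resize(cv2.convertScaleAbs(s["frame"][150:350,340:490],alpha=1.8),None,fx=3,fy=3,interpolation=2))
```

```text
[735.07957938  57.90369017 215.0340946 ] D 79.9560277099223 [1.07409284 0.60897878 0.71586141] [ 0.029  0.706  0.65   0.     1.785 -0.146]
```

View pics/z5.png

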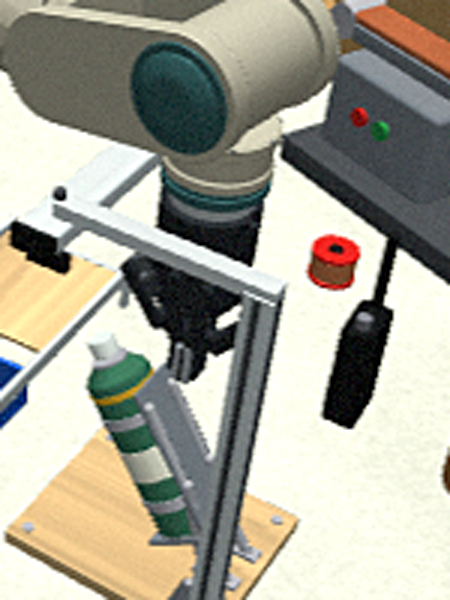

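The closed gripper hangs clear behind the lamp, with its tips at px (185,375) and the cap at (103,345). I'll open it here, then slide in to D = 57.

>>> apply_moves(
  plan=[
    [[85.4,0,0,0,0],[85.4,0,0,0,0],[85.4,0,0,0,0],[85.4,0,0,0,0],[85.4,0,0,0,0],[85.4,0,0,0,0],[85.4,0,0,0,0],[85.4,0,0,0,0]],
  ],
)

```text
t: 17.55
ee_pos: [735.2, 57.9, 215.3]
ee_rot: [0.643, 0.766, 0.0, -0.0]
wrist_force: [0.5, -0.2, -0.4]
gripper_width: 85.4
finger_force: 0.0
```

>>> apply_moves(
  plan=[
    [[85.4,0,-0.04,0,0],[85.4,0,-0.08,0,0],[85.4,0,-0.12,0,0],[85.4,0,-0.16,0,0],[85.4,0,-0.16,0,0],[85.4,0,-0.16,0,0]],
  ],
)

```text
t: 18.05
ee_pos: [719.2, 55.0, 215.7]
ee_rot: [0.643, 0.766, 0.0, 0.0]
wrist_force: [-0.5, -0.4, 0.2]
gripper_width: 85.4
finger_force: 0.0
```

>>> apply_moves(
  plan=[
    [[85.4,0,-0.02,0,0],[85.4,0,-0.04,0,0],[85.4,0,-0.06,0,0],[85.4,0,-0.07,0,0],[85.4,0,-0.07,0,0],[85.4,0,-0.07,0,0]],
  ],
)

```text
t: 18.55
ee_pos: [712.5, 53.9, 215.4]
ee_rot: [0.643, 0.766, 0.0, 0.0]
wrist_force: [0.8, 0.3, 0.2]
gripper_width: 85.8
finger_force: 0.0
```

Run:
```python
from h import *
from rig import manip,imaging
q=manip.state(); yaw=np.deg2rad(10.4);ex=np.array([np.cos(yaw),np.sin(yaw)]);ey=np.array([-ex[1],ex[0]])
print(q["ee_pos"],"D",q["ee_pos"][:2]@ex-653.5,q["ee_pos"][:2]@ey+75,q["wrist_force"])
s=imaging.capture("scene");np.savez("scene6.npz",**s)
P=cloud(s).reshape(-1,3);a=P[:,:2]@ex-653.5;b=P[:,:2]@ey+75
for z in range(184,424,8):
    k=(abs(b)<60)&(a>-60)&(a<120)&(P[:,2]>=z)&(P[:,2]<z+8)
    if k.sum()>4: print(z,k.sum(),"x",np.percentile(a[k],[1,99]).round(),"y",np.percentile(b[k],[1,99]).round())
cv2.imwrite("pics/z6.png",cv2.resize(cv2.convertScaleAbs(s["frame"][190:290,350:460],alpha=2),None,fx=6,fy=6,interpolation=2))
```

```text
[712.49730313  53.87062117 215.35864937] D 57.0166988745749 -0.6337980561654604 [0.8074229  0.25085327 0.24462157]
184 44 x [-7. 33.] y [-9. 12.]
192 29 x [-4. 14.] y [-10.   8.]
208 15 x [ 11. 109.] y [-10.   6.]
216 36 x [  1. 113.] y [-13.  11.]
224 45 x [  1. 114.] y [-13.  11.]
232 43 x [  2. 114.] y [-12.   8.]
240 43 x [  3. 114.] y [-14.  11.]
248 31 x [ -5. 118.] y [-14.   0.]
256 103 x [-15. 117.] y [-15.  13.]
264 91 x [-15. 109.] y [-18.  13.]
272 152 x [-15. 118.] y [-18.  16.]
280 94 x [-12. 118.] y [-19.  13.]
288 102 x [-14. 118.] y [-21.  -3.]
296 133 x [-10. 118.] y [-21.  -3.]
304 32 x [  0. 118.] y [-23. -10.]
328 12 x [92. 95.] y [-12.   9.]
336 30 x [ 7. 95.] y [-48.   9.]
344 72 x [ 8. 95.] y [-32.  11.]
352 398 x [-25.  94.] y [-55.  45.]
360 165 x [  5. 116.] y [-60.  10.]
368 195 x [ -2. 104.] y [-59.  13.]
376 34 x [43. 88.] y [-34.  -9.]
384 96 x [30. 97.] y [-40.  16.]
392 106 x [28. 96.] y [-40.   4.]
400 146 x [27. 97.] y [-40.  13.]
408 105 x [37. 95.] y [-39.   2.]
416 117 x [-58.  95.] y [-48.   4.]
```

View pics/z6.png

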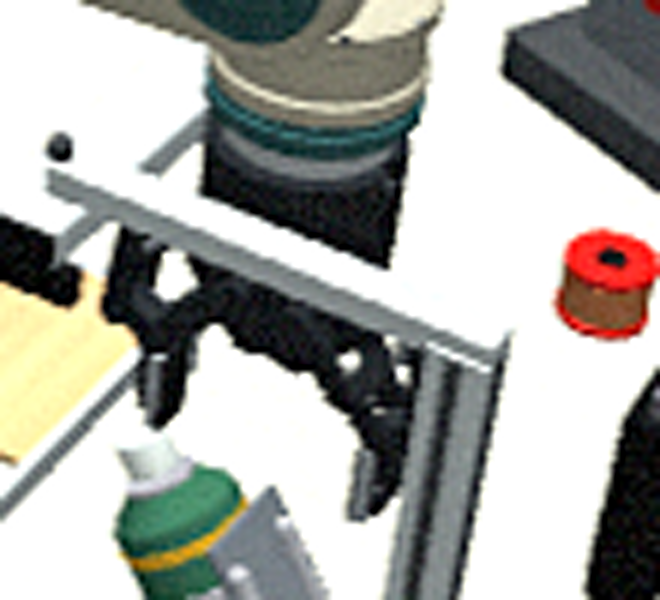

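The fingertip (px (165,415)) hangs just above the rear of the cap (150,445), with the lamp clear in front of the flange. I'm lowering it until it touches.

>>> apply_moves(
  plan=[
    [[85.4,0,0,0.03,0],[85.4,0,0,0.05,0],[85.4,0,0,0.07,0],[85.4,0,0,0.08,0],[85.4,0,0,0.08,0],[85.4,0,0,0.08,0]],
  ],
)

```text
t: 19.1
ee_pos: [712.5, 53.9, 207.2]
ee_rot: [0.643, 0.766, -0.0, -0.0]
wrist_force: [-0.6, 1.5, -0.5]
gripper_width: 85.0
finger_force: 0.0
```

>>> apply_moves(
  plan=[
    [[85.4,0,0,0.01,0],[85.4,0,0,0.02,0],[85.4,0,0,0.02,0],[85.4,0,0,0.02,0]],
  ],
)

```text
t: 19.43
ee_pos: [712.5, 53.9, 205.2]
ee_rot: [0.643, 0.766, -0.0, -0.0]
wrist_force: [0.2, 0.8, -0.7]
gripper_width: 84.7
finger_force: 0.0
```

>>> apply_moves(
  plan=[
    [[85.4,0,0,0.01,0],[85.4,0,0,0.02,0],[85.4,0,0,0.02,0],[85.4,0,0,0.02,0]],
  ],
)

```text
t: 19.77
ee_pos: [712.6, 53.9, 203.6]
ee_rot: [0.643, 0.766, 0.0, 0.0]
wrist_force: [0.2, 0.4, 0.7]
gripper_width: 85.6
finger_force: 0.4
```

>>> apply_moves(
  plan=[
    [[85.4,0,0,0.01,0],[85.4,0,0,0.02,0],[85.4,0,0,0.02,0],[85.4,0,0,0.02,0]],
  ],
)

```text
t: 20.1
ee_pos: [712.8, 53.9, 202.8]
ee_rot: [0.643, 0.766, 0.001, 0.001]
wrist_force: [-0.4, -0.8, 5.7]
gripper_width: 85.5
finger_force: 2.5
```

Contact (about 6 N at the cap). Now pressing along the can's axis.

>>> apply_moves(
  plan=[
    [[85.4,0,0.01,0.015,0],[85.4,0,0.02,0.03,0],[85.4,0,0.03,0.045,0],[85.4,0,0.03,0.045,0],[85.4,0,0.03,0.045,0]],
  ],
)

```text
t: 20.52
ee_pos: [715.9, 54.4, 199.5]
ee_rot: [0.643, 0.766, 0.001, 0.001]
wrist_force: [-2.7, 0.1, 8.7]
gripper_width: 85.5
finger_force: 4.4
```

>>> apply_moves(
  plan=[
    [[85.4,0,0.01,0.015,0],[85.4,0,0.015,0.03,0],[85.4,0,0.015,0.03,0],[85.4,0,0.015,0.03,0]],
  ],
)

```text
t: 20.85
ee_pos: [717.1, 54.6, 197.1]
ee_rot: [0.643, 0.766, 0.001, 0.001]
wrist_force: [-3.2, 0.5, 12.0]
gripper_width: 85.3
finger_force: 6.0
```

>>> apply_moves(
  plan=[
    [[85.4,0,0.005,0.01,0],[85.4,0,0.01,0.02,0],[85.4,0,0.01,0.02,0],[85.4,0,0.01,0.02,0]],
  ],
)

```text
t: 21.18
ee_pos: [717.6, 54.6, 196.5]
ee_rot: [0.643, 0.766, 0.001, 0.001]
wrist_force: [-9.4, -0.3, 17.1]
gripper_width: 85.7
finger_force: 8.7
```

At the stop: 19 N along the axis and stiffening. I'll hold for a moment, then reverse out the way I came.

>>> apply_moves(
  plan=[
    [[85.4,0,0,0,0],[85.4,0,0,0,0],[85.4,0,0,0,0],[85.4,0,0,0,0],[85.4,0,0,0,0],[85.4,0,0,0,0],[85.4,0,0,0,0],[85.4,0,0,0,0],[85.4,0,0,0,0],[85.4,0,0,0,0]],
  ],
)

```text
t: 22.02
ee_pos: [717.6, 54.6, 196.5]
ee_rot: [0.643, 0.766, 0.001, 0.001]
wrist_force: [-9.4, -1.1, 17.5]
gripper_width: 85.4
finger_force: 8.7
```

>>> apply_moves(
  plan=[
    [[85.4,0,0,-0.04,0],[85.4,0,0,-0.08,0],[85.4,0,0,-0.12,0],[85.4,0,0,-0.16,0],[85.4,0,0,-0.18,0],[85.4,0,0,-0.18,0],[85.4,0,0,-0.18,0]],
  ],
)

```text
t: 22.6
ee_pos: [718.0, 54.9, 209.5]
ee_rot: [0.643, 0.766, -0.0, -0.0]
wrist_force: [-0.3, -0.7, -2.0]
gripper_width: 85.4
finger_force: 0.0
```

Run:
```python
from h import *
from rig import manip,imaging
q=manip.state(); yaw=np.deg2rad(10.4);ex=np.array([np.cos(yaw),np.sin(yaw)]);ey=np.array([-ex[1],ex[0]])
print(q["ee_pos"],"D",q["ee_pos"][:2]@ex-653.5,q["wrist_force"])
s=imaging.capture("scene");np.savez("scene7.npz",**s); s0=load("scene6.npz"); 
r=(slice(255,300),slice(362,395)); print("cap region diff", cv2.absdiff(s["frame"][r],s0["frame"][r]).mean())
```

```text
[717.95427941  54.85255461 209.54888983] D 62.561282850276825 [-0.27439554 -0.7131506  -2.01793691]
cap region diff 5.520763187429854
```

>>> apply_moves(
  plan=[
    [[85.4,0,0.04,-0.04,0],[85.4,0,0.1,-0.05,0],[85.4,0,0.175,-0.05,0],[85.4,0,0.175,-0.05,0],[85.4,0,0.175,-0.05,0]],
  ],
)

```text
t: 23.07
ee_pos: [735.1, 57.9, 213.9]
ee_rot: [0.643, 0.766, -0.0, -0.0]
wrist_force: [-0.3, 0.4, 0.3]
gripper_width: 85.5
finger_force: 0.0
```

>>> apply_moves(
  plan=[
    [[0,0,0,0,0],[0,0,0,0,0],[0,0,0,0,0],[0,0,0,0,0],[0,0,0,0,0],[0,0,0,0,0],[0,0,0,0,0],[0,0,0,0,0]],
  ],
)

```text
t: 23.73
ee_pos: [735.1, 57.9, 214.8]
ee_rot: [0.643, 0.766, 0.0, -0.0]
wrist_force: [0.6, 0.3, 0.4]
gripper_width: 0.3
finger_force: 0.0
```

>>> apply_moves(
  plan=[
    [[0,0,0,-0.1,0],[0,0,0,-0.25,0],[0,0,0,-0.4,0],[0,0,0,-0.55,0],[0,0,0,-0.55,0],[0,0,0,-0.55,0]],
  ],
)

```text
t: 24.23
ee_pos: [735.5, 57.9, 271.4]
ee_rot: [0.643, 0.766, 0.001, 0.001]
wrist_force: [0.3, -0.5, -1.1]
gripper_width: 0.1
finger_force: 0.0
```

>>> apply_moves(
  plan=[
    [[0,0,0,-0.15,0],[0,0,0,-0.3,0],[0,0,0,-0.5,0],[0,0,0,-0.5,0],[0,0,0,-0.5,0]],
  ],
)

```text
t: 24.65
ee_pos: [735.4, 57.9, 319.7]
ee_rot: [0.643, 0.766, 0.0, 0.0]
wrist_force: [0.9, 0.3, 0.2]
gripper_width: 0.2
finger_force: 0.0
```

>>> apply_moves(
  plan=[
    [[0,0,-0.05,-0.2,0],[0,0,-0.15,-0.4,0],[0,0,-0.23,-0.6,0],[0,0,-0.33,-0.72,0],[0,0,-0.4,-0.85,0],[0,0,-0.45,-0.9,0],[0,0,-0.45,-0.9,0],[0,0,-0.45,-0.9,0]],
  ],
)

```text
t: 25.32
ee_pos: [691.0, 50.1, 408.7]
ee_rot: [0.643, 0.766, -0.0, -0.0]
wrist_force: [0.1, -0.1, -0.1]
gripper_width: -0.0
finger_force: 0.0
```

Clear of the lamp. Heading back over it and turning to line up with the cover.

>>> apply_moves(
  plan=[
    [[0,0,-0.35,0,0],[0,0,-0.7,0,0],[0,0,-1,0,0],[0,0,-1,0,0],[0,0,-1,0,0]],
  ],
)

```text
t: 25.73
ee_pos: [590.5, 32.5, 408.4]
ee_rot: [0.643, 0.766, -0.001, -0.001]
wrist_force: [0.5, -0.3, 0.5]
gripper_width: 0.1
finger_force: 0.0
```

>>> apply_moves(
  plan=[
    [[0,0,-0.35,0,-0.2],[0,0,-0.7,0,-0.4],[0,0,-1,0,-0.6],[0,0,-1,0,-0.8],[0,0,-1,0,-1],[0,0,-1,0,-1],[0,0,-1,0,-1]],
  ],
)

```text
t: 26.32
ee_pos: [495.1, 15.3, 409.3]
ee_rot: [0.424, 0.906, -0.0, -0.0]
wrist_force: [0.4, -0.1, 0.6]
gripper_width: -0.1
finger_force: 0.0
```

>>> apply_moves(
  plan=[
    [[0,0,0,0.3,-0.2],[0,0,0,0.6,-0.4],[0,0,0,0.9,-0.6],[0,0,0,0.9,-0.8],[0,0,0,0.9,-1],[0,0,0,0.9,-1],[0,0,0,0.9,-1]],
  ],
)

```text
t: 26.9
ee_pos: [494.6, 15.3, 319.6]
ee_rot: [0.176, 0.984, 0.0, -0.0]
wrist_force: [0.9, -0.2, -0.2]
gripper_width: 0.4
finger_force: 0.0
```

>>> apply_moves(
  plan=[
    [[0,0,0,0.3,-0.2],[0,0,0,0.6,-0.4],[0,0,0,0.9,-0.6],[0,0,0,0.9,-0.8],[0,0,0,0.9,-1],[0,0,0,0.9,-1],[0,0,0,0.9,-1]],
  ],
)

```text
t: 27.48
ee_pos: [494.4, 15.2, 230.2]
ee_rot: [-0.084, 0.996, -0.0, 0.0]
wrist_force: [0.1, 0.1, -0.9]
gripper_width: 0.4
finger_force: 0.0
```

Run:
```python
from h import *
from rig import manip,imaging
q=manip.state(); A=R.from_quat(q["ee_rot"]).as_matrix(); print(q["ee_pos"],A.round(3).tolist(),"az",np.degrees(np.arctan2(A[1,1],A[0,1])),q["joint_pos"].round(3))
yaw=np.deg2rad(12.3);e=np.array([-np.sin(yaw),np.cos(yaw),0])
p=np.array([433,225.3,0])
for k,z in((45,150),(33,72)): print(k,(A.T@(p+k*e+[0,0,z]-q["ee_pos"])).round(1))
c=imaging.capture("scene");np.savez("scene8.npz",**c);P=cloud(c);m=(P[...,2]>62)&(P[...,2]<78)&(P[...,0]>380)&(P[...,0]<520)&(P[...,1]>180)&(P[...,1]<270);print("pull s",m.sum(),np.median(P[m],0))
f=(slice(255,300),slice(362,395));cv2.imwrite("pics/z7.png",cv2.resize(np.hstack([cv2.convertScaleAbs(load(n)["frame"][240:300,350:400],alpha=2) for n in("scene0.npz","scene8.npz")]),None,fx=5,fy=5))
d=cv2.absdiff(load("scene0.npz")["frame"][f],c["frame"][f]);print("cap diff vs start",d.mean(),d.max())
```

```text
[494.43603362  15.24590143 230.22112941] [[-0.986, -0.168, 0.001], [-0.168, 0.986, -0.0], [-0.001, -0.0, -1.0]] az 99.68498369258941 [-0.044 -0.028  1.521  0.     1.647 -1.784]
45 [ 27.3 262.4  80.2]
33 [ 26.9 250.4 158.2]
pull s 24 [452.68517534 230.42794665  68.79451091]
cap diff vs start 1.984736251402918 18
```

The cap looks the same as at the start, so it sprang back. Moving beyond the pull's far side.

>>> apply_moves(
  plan=[
    [[0,0.09,0.35,0,-0.09],[0,0.09,0.7,0,-0.09],[0,0.09,0.87,0,-0.09],[0,0.09,0.87,0,-0.09],[0,0.09,0.87,0,-0.09]],
  ],
)

```text
t: 27.95
ee_pos: [470.1, 99.8, 230.3]
ee_rot: [-0.11, 0.994, -0.0, 0.001]
wrist_force: [-0.5, -0.0, -0.2]
gripper_width: -0.2
finger_force: 0.0
```

>>> apply_moves(
  plan=[
    [[0,0.05,0.35,0,0],[0,0.05,0.7,0,0],[0,0.05,0.87,0,0],[0,0.05,0.87,0,0],[0,0.05,0.87,0,0]],
  ],
)

```text
t: 28.37
ee_pos: [446.2, 182.6, 229.9]
ee_rot: [-0.11, 0.994, -0.0, 0.0]
wrist_force: [0.4, -0.8, -0.0]
gripper_width: -0.3
finger_force: 0.0
```

>>> apply_moves(
  plan=[
    [[0,0,0.35,0.2,0],[0,0,0.7,0.5,0],[0,0,0.87,0.8,0],[0,0,0.87,0.8,0],[0,0,0.87,0.8,0],[0,0,0.87,0.8,0]],
  ],
)

```text
t: 28.87
ee_pos: [428.0, 266.8, 151.0]
ee_rot: [-0.11, 0.994, 0.0, 0.001]
wrist_force: [-0.1, -0.7, 0.8]
gripper_width: 0.2
finger_force: 0.0
```

Run:
```python
from h import *
from rig import manip,imaging
q=manip.state(); A=R.from_quat(q["ee_rot"]).as_matrix(); print(q["ee_pos"],"az",np.degrees(np.arctan2(A[1,1],A[0,1])))
yaw=np.deg2rad(12.3);e=np.array([-np.sin(yaw),np.cos(yaw),0])
p=np.array([433,225.3,0])
for k,z in((45,150),(35,73)): print(k,(A.T@(p+k*e+[0,0,z]-q["ee_pos"])).round(1))
```

```text
[427.9555917  266.78754735 151.00568857] az 102.6056199883685
45 [3.9 3.4 1. ]
35 [ 4.1 -6.6 78. ]
```

>>> apply_moves(
  plan=[
    [[0,0.04,0,0.3,0],[0,0.04,0,0.55,0],[0,0.04,0,0.7,0],[0,0.04,0,0.78,0],[0,0.04,0,0.78,0],[0,0.04,0,0.78,0]],
  ],
)

```text
t: 29.37
ee_pos: [424.1, 266.8, 73.5]
ee_rot: [-0.11, 0.994, 0.0, 0.001]
wrist_force: [1.0, -0.5, 0.7]
gripper_width: 0.0
finger_force: 0.0
```

>>> apply_moves(
  plan=[
    [[0,0,-0.05,0,0],[0,0,-0.1,0,0],[0,0,-0.15,0,0],[0,0,-0.2,0,0],[0,0,-0.26,0,0],[0,0,-0.32,0,0],[0,0,-0.38,0,0],[0,0,-0.44,0,0],[0,0,-0.5,0,0],[0,0,-0.5,0,0]],
  ],
)

```text
t: 30.2
ee_pos: [434.0, 217.2, 71.7]
ee_rot: [-0.11, 0.994, -0.0, -0.0]
wrist_force: [0.2, -0.1, -0.9]
gripper_width: 0.2
finger_force: 0.0
```

>>> apply_moves(
  plan=[
    [[0,0,-0.08,0,0],[0,0,-0.16,0,0],[0,0,-0.24,0,0],[0,0,-0.32,0,0],[0,0,-0.4,0,0],[0,0,-0.48,0,0],[0,0,-0.56,0,0],[0,0,-0.64,0,0],[0,0,-0.72,0,0],[0,0,-0.8,0,0],[0,0,-0.88,0,0],[0,0,-0.95,0,0]],
  ],
)

```text
t: 31.2
ee_pos: [454.8, 124.8, 71.6]
ee_rot: [-0.111, 0.994, -0.0, -0.0]
wrist_force: [-1.7, 1.7, -0.6]
gripper_width: -0.3
finger_force: 1.2
```

Run:
```python
from h import *
from rig import manip,imaging
q=manip.state(); print(q["ee_pos"],q["wrist_force"])
yaw=np.deg2rad(12.3);e=np.array([-np.sin(yaw),np.cos(yaw)])
print("TCP along tray y",(q["ee_pos"][:2]-[482.2,10.5])@e,"expected at shut 66")
s=imaging.capture("scene");np.savez("scene9.npz",**s)
cv2.imwrite("pics/z8.png",cv2.resize(cv2.convertScaleAbs(s["frame"][150:350,240:440],alpha=1.8),None,fx=3,fy=3,interpolation=2))
```

```text
[454.80664058 124.75353477  71.63952073] [-1.70318237  1.68634952 -0.6397133 ]
TCP along tray y 117.46652844843638 expected at shut 66
```

View pics/z8.png

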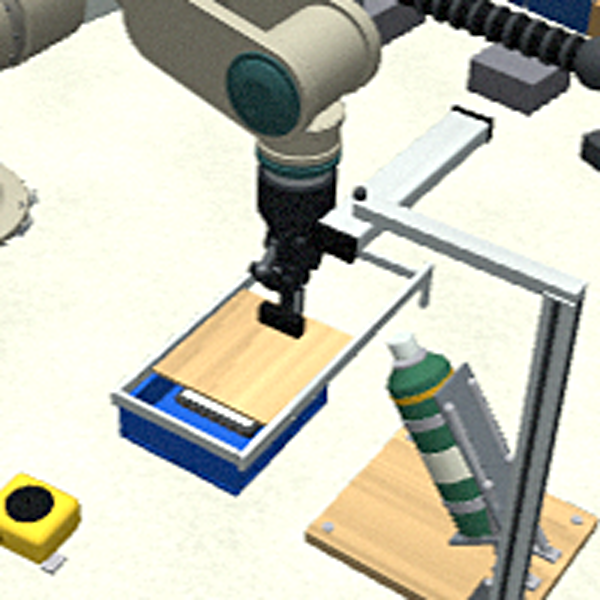

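The cover is sliding well: the pull at px (282,320) is ahead of the closed fingers, and about 50 mm is left.

>>> apply_moves(
  plan=[
    [[0,0,-0.06,0,0],[0,0,-0.12,0,0],[0,0,-0.18,0,0],[0,0,-0.24,0,0],[0,0,-0.3,0,0],[0,0,-0.36,0,0],[0,0,-0.41,0,0],[0,0,-0.46,0,0],[0,0,-0.46,0,0]],
  ],
)

```text
t: 32.0
ee_pos: [465.3, 79.8, 71.9]
ee_rot: [-0.11, 0.994, -0.0, 0.0]
wrist_force: [0.2, -0.2, 0.1]
gripper_width: -0.0
finger_force: 0.0
```

>>> apply_moves(
  plan=[
    [[0,0,-0.01,0,0],[0,0,-0.02,0,0],[0,0,-0.03,0,0],[0,0,-0.04,0,0],[0,0,-0.04,0,0]],
  ],
)

```text
t: 32.42
ee_pos: [466.0, 76.9, 72.0]
ee_rot: [-0.111, 0.994, 0.0, 0.0]
wrist_force: [0.5, 1.6, -0.5]
gripper_width: 0.4
finger_force: 0.7
```

>>> apply_moves(
  plan=[
    [[0,0,-0.01,0,0],[0,0,-0.02,0,0],[0,0,-0.03,0,0],[0,0,-0.03,0,0]],
  ],
)

```text
t: 32.75
ee_pos: [466.2, 76.2, 72.1]
ee_rot: [-0.111, 0.994, 0.003, 0.0]
wrist_force: [-1.5, 13.5, 2.4]
gripper_width: -0.3
finger_force: 6.9
```

>>> apply_moves(
  plan=[
    [[0,0,-0.01,0,0],[0,0,-0.02,0,0],[0,0,-0.02,0,0],[0,0,-0.02,0,0]],
  ],
)

```text
t: 33.08
ee_pos: [466.2, 76.0, 72.1]
ee_rot: [-0.112, 0.994, 0.004, -0.0]
wrist_force: [-3.9, 21.1, 3.7]
gripper_width: 0.2
finger_force: 11.1
```

The cover is firmly at its end stop (21 N with no further motion). Backing off and lifting.

>>> apply_moves(
  plan=[
    [[0,0,0.05,0,0],[0,0,0.15,0,0],[0,0,0.25,-0.1,0],[0,0,0.25,-0.5,0],[0,0,0.25,-0.9,0],[0,0,0.25,-1,0],[0,0,0.25,-1,0]],
  ],
)

```text
t: 33.67
ee_pos: [463.2, 96.9, 176.8]
ee_rot: [-0.111, 0.994, -0.0, 0.004]
wrist_force: [0.7, -0.2, -0.8]
gripper_width: 0.2
finger_force: 0.0
```

>>> apply_moves(
  plan=[
    [[0,0,0.4,-0.3,0],[0,0,0.8,-0.6,0],[0,0,0.9,-0.8,0],[0,0,0.9,-0.8,0],[0,0,0.9,-0.8,0],[0,0,0.9,-0.8,0]],
  ],
)

```text
t: 34.17
ee_pos: [441.1, 184.0, 250.3]
ee_rot: [-0.111, 0.994, -0.0, -0.001]
wrist_force: [-0.5, 0.2, -0.2]
gripper_width: 0.2
finger_force: 0.0
```

Run:
```python
from h import *
from rig import manip,imaging
q=manip.state(); print(q["t"],q["ee_pos"],q["wrist_force"])
s=imaging.capture("scene"); t=imaging.capture("top"); P=cloud(t)
f=(P[...,2]>63)&(P[...,2]<80)&(P[...,0]>400)&(P[...,0]<540)&(P[...,1]>10)&(P[...,1]<110)
print("pull",f.sum(),P[f].mean(0),"expected 472.6,54.5")
o=np.zeros((480,800,3),np.uint8);o[:,:480]=cv2.convertScaleAbs(s["frame"][:,80:560],alpha=1.6);o[:340,480:]=cv2.resize(cv2.convertScaleAbs(t["frame"][80:310,180:400],alpha=1.6),(320,340));cv2.imwrite("pics/z9.png",o)
```

```text
34.1667 [441.06379129 183.98339443 250.34957349] [-0.45584287  0.1578495  -0.18389714]
pull 102 [470.62231186  54.06712982  70.51719278] expected 472.6,54.5
```

View pics/z9.png

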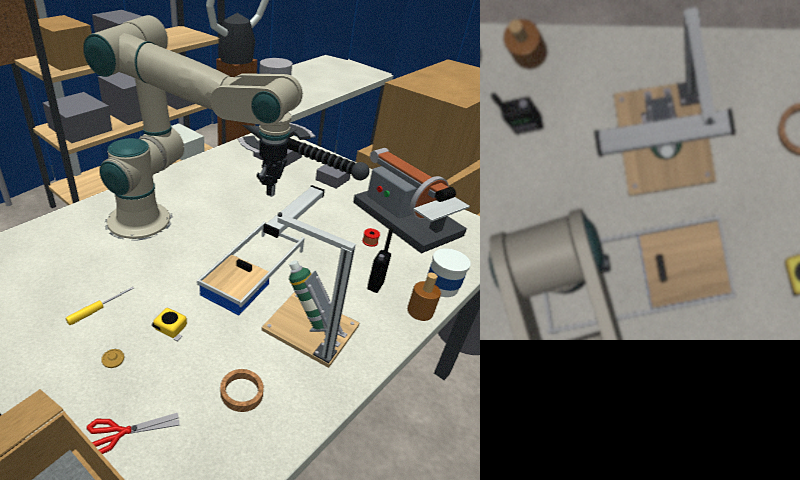

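The cover is shut over the tray, with the pull at px (244,265) in the scene view, right where it should be. The lamp and the loose items are where they were, and the robot is clear. Handing in.

```bash
python3 -c "
from rig import manip
print(manip.job_done())"
```

```text
the job is handed in; nothing more can be done
None
```

I handed the job in at about 34 s: the plate lies flat in the tray, the nozzle was pressed to its stop, held about 1 s and sprang back, the cover is fully shut, and the lamp and loose items look undisturbed; no verdict came back.

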